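Point out the spare pressure switch and the manifold port it belongs in

ROBOT

A 7-joint arm with a two-finger parallel gripper is mounted at the origin on the work surface. World frame = base frame: x ahead of the robot, y to its left, z up, the work surface at z = 0. Lengths are in m, angles in rad, forces in N, time in s.
With the tool pointing down it reaches from about 0.425 to 0.875 m from the base axis. Payload 8.4 kg.
Tool frame: the origin (TCP) lies at the very end of the fingers, on their centre line; the grasp point (between the pads) lies 19 mm behind it; z points along the fingers, x is the direction in which the jaws open and shut, and the axes are right-handed (so a half turn about z gives the same grasp; the last joint's range is limited). The gripper opens to 87 mm and grips with 3 to 60 N. Pads are 19 mm wide; open, the fingers measure 117 mm over their backs; the gripper's body (75 mm by 190 mm) begins 51 mm behind the grasp point.
Start: joints at [-1.314, 0.333, 0.04, 1.465, -0.013, 1.343, -0.059], TCP at [0.226, 0.609, 0.223] pointing down, gripper open.
Joint ranges: [-2.58, 2.58], [-0.38, 2.09], [-1.3, 1.39], [0.25, 2.4], [-1.5, 4.64], [0.08, 2.09], [-2.65, 2.65]. Speed limits (rad/s): [2.22, 2.22, 2.79, 2.79, 3.14, 3.14, 3.14].

INTERFACE

Orientations are given as a unit quaternion [x, y, z, w].
In Python, from cell import manip, eyes, ticket gives the robot as it stands.
- The arm moves only by the tool arm_command, never from a script. Its arguments are lists of equal length, an entry for each row: "travel": the shift along the world's x, y, z in m, a list of three; "twist": the turn, a rotation vector about the world's x, y, z in rad, a list of three; "gripper": the finger opening in m, from 0 to 0.087. In form: {"travel": [[tx, ty, tz], ...], "twist": [[rx, ry, rz], ...], "gripper": [gripper, ...]}. A call has 1 to 12 rows; each row is the pose to reach, as a shift and turn from the pose commanded when the call began; what a row does not reach only later rows make up. A row lasts 1/8 s, in which the tool goes at most 62.5 mm and 10.7 degrees, less where a joint would pass 70% of its speed; a pose out of reach is approached as far as the arm can. A call with a gripper value outside its range is refused whole. The fingers move at their own pace and stop on an object; "squeeze" is the grip in N (left out, the last holds). Time passes only in rows, so rows that repeat a pose let the fingers close. It gives the time, the measured TCP pose, the force and the opening at its end, in the units of the state.
- manip.state(): the state, without advancing time (a new reading comes with each control period).
- eyes.get_image(name): name is "scene" or "top" or "wrist"; returns the picture (384x512x3 uint8, red, green, blue); there is no depth.
- eyes.camera_info(name): a dict with "vfov" (degrees; the focal length in pixels is half the picture's height over the tangent of half this angle, whatever the lens; pixels are square), "cx", "cy" (the principal point, pixels), "k1" (the pictures are not rectified: a ray, as slopes to the right and down, at radius r is drawn at 1 + k1 r^2 times it, then the intrinsics apply), "extrinsics" (4x4, takes a point from world to camera coordinates); the wrist camera has in their place "T_tool_cam" (4x4, takes a point from camera to tool coordinates, whose origin is the TCP and whose axes are the tool frame's). Camera axes: x right, y down, z forward; pixel columns grow to the right and rows downward; lengths in m; the calibration is good to about 2 mm. A picture is of the moment at which its call begins: read the wrist's pose just before it. camera_info takes no time and is no camera call.
- ticket.hand_in(): hands the job in, once; it reports no verdict.
The state is a dict: "clock": time; "joints": joint angles; "joint_vel": joint speeds; "effort": joint torques, N m; "ee_pos": TCP position; "eef_rot": TCP orientation; "contact_force": force on the tool from outside, world axes, zero at the start; "wrist_torque": the same for the moment, N m; "grip_width": opening from 0.0 (shut) to 1.0 (fully open).
Only numpy, scipy, OpenCV 4.12 (cv2) and the standard library are available. Lean on these libraries where they do the work, as an engineer would, in place of code of your own. Each camera call takes 0.05 s, during which the arm holds its last target.

TASK

Show the fitter which spare goes where. Point straight down at the brass pressure switch lying in the open green chest, fingertips a few centimetres above its middle, and stay there for two seconds; then point in the same way at the open, empty port on top of the oil manifold, and finish there, still pointing, after another two seconds. Touch nothing on the way, and do not bring the fingertips right down to any other part.

Things in the scene. Friction and masses are not known exactly. Their poses are not given: they have to be found in the camera images.
- chest: Green sheet-steel parts chest, 310 (x) x 260 (y) x 90 mm high, open on top, fixed. Origin: centre of its underside, on the concrete plinth. Walls 4 mm; the rubber-matted inner floor is 7 mm above the origin. A cross of thin steel dividers, up to 32 mm above the underside, makes four compartments (centres at x +-75, y +-63 mm), one spare in each; which spare is in which compartment varies. The lid is hinged on its +y side.
- lid_edge (a point): Middle of the free edge of the chest's plain steel lid (320 x 268 mm sheet), which stands open, leaning 10 to 22 degrees outward (+y side of the chest), its edge about 345 mm above the plinth. Stiff hinge; leave it alone.
- switch_mid (a point): Brass pressure switch, loose, lying on its side in the chest: 80 mm long along this point's x axis, 32 mm across its hexagon and 32 mm high. From -x to +x: threaded brass stub (16 mm long, 21 mm diameter), brass hexagon (30 mm), round brass cap (18 mm), black plastic connector (16 mm). Point: middle of its length, on its axis, 16 mm below its top; z axis up.
- impeller_top (a point): Dark cast-iron pump impeller, loose, flat in the chest: disc of 104 mm diameter, 6 mm thick, with six curved vanes up to 20 mm and a hub of 34 mm diameter, 30 mm high overall. Point: top centre of the hub. Not to be pointed at.
- follower_top (a point): Steel cam follower, loose, standing in the chest: roller of 40 mm diameter, 19 mm high, with an upright 18 mm threaded stud, 58 mm high overall. Point: top of the stud. Not to be pointed at.
- spacer_top (a point): Grey PVC spacer ring, loose, flat in the chest: 60 mm outside, 36 mm inside diameter, 25 mm high. Point: centre of its upper rim. Not to be pointed at.
- manifold: Governor oil manifold, fixed on the plinth: bare aluminium block 76 (x) x 290 (y) x 50 mm high, with a grey and black solenoid valve lying at its -y end (80 mm longer there, 48 mm high) and steel pipes at its +x side. Origin: centre of its underside. Three places in a row on its top, at y = -80, 0 and +80 mm, hold the port, the plug and the gauge, in an order that varies.
- port_mouth (a point): The open, empty port, fixed on top of the manifold: a steel adapter, 36 mm hexagon below and 33 mm round above, 24 mm high, with an open dark hole of 20 mm diameter. Point: centre of the hole's mouth, 74 mm above the plinth; z axis up. Nothing is screwed in; the pressure switch belongs here.
- plug_top (a point): Steel blanking plug closing another port, fixed: 27 mm hexagon head on a 39 mm collar, no hole, 16.5 mm high. Point: top centre, 66 mm above the plinth. Not to be pointed at.
- gauge_top (a point): Pressure gauge on the third port, fixed: round, 56 mm diameter, white dial facing up, 36 mm high. Point: top centre, 86 mm above the plinth. Not to be pointed at.
Mind the look-alikes: they are no part of the job. Of the things shaped like the part that bears switch_mid, the brass one is meant.

How it is judged:
By the outcome, as a careful person would: the job done as asked, in the order asked, and still so for the second after the job is handed in, with the robot touching nothing.
It also fails if it takes over 45 s, if anything falls off the work surface, if the arm or the gripper's body presses on something with over 40 N, if the wrist force passes 120 N, or if a joint passes its speed limit or range.

## Working session

There is one attempt and no reset: what is moved stays moved. The work goes in short steps, Python scripts to look and compute and a tool call to move; the robot and the scene stay as the last step left them, time stands still between calls to the robot, and variables do not carry over. Pictures are saved under pics/ and viewed, and the job is handed in when it is done.

Besides the shell and the picture viewer there is one more tool, called in YAML: its name, and indented under it one key for each argument. arm_command: Moves the arm, as the interface text tells. Its arguments: {"type":"object","properties":{"travel":{"type":"array","items":{"type":"array","items":{"type":"number"}}},"twist":{"type":"array","items":{"type":"array","items":{"type":"number"}}},"gripper":{"type":"array","items":{"type":"number"}},"squeeze":{"type":"number"}},"required":["travel","twist","gripper"]}

```bash
mkdir -p pics; ls
python3 - <<'E'
from cell import manip, eyes, ticket
import cv2
s=manip.state(); print(s)
for n in ("scene","top","wrist"):
    print(n,eyes.camera_info(n)); cv2.imwrite(f"pics/{n}0.png",eyes.get_image(n)[:,:,::-1])
E
```

```text
pics
{'clock': 0.0, 'joints': array([-1.31422768,  0.33389566,  0.03986387,  1.46624116, -0.01339236,
        1.34329274, -0.05849214]), 'joint_vel': array([-0.0015261 ,  0.0001621 , -0.00121205, -0.0007486 ,  0.00118611,
       -0.00034083, -0.00159938]), 'effort': array([ 3.14734134e-04, -6.56367159e+01,  1.33528009e+00, -4.03778315e+01,
       -5.97060286e-02,  4.48827061e-02,  1.98744801e-04]), 'ee_pos': array([0.22626781, 0.60886304, 0.22168372]), 'eef_rot': array([ 8.21068860e-01,  5.70828617e-01, -6.11818025e-04,  4.92736179e-04]), 'contact_force': array([-0.45155379,  0.48332387, -0.21959054]), 'wrist_torque': array([-0.011696  ,  0.02009347, -0.01047286]), 'grip_width': 0.9996406823206946}
scene {'vfov': 55.041549043302986, 'cx': 255.1062745450352, 'cy': 194.16419917018263, 'k1': -0.07830623483872567, 'extrinsics': array([[ 0.04410311,  0.99900851, -0.00607597, -0.05399988],
       [ 0.7828396 , -0.0383371 , -0.6210414 , -0.38044179],
       [-0.62065858,  0.02263335, -0.78375421,  1.2874536 ],
       [ 0.        ,  0.        ,  0.        ,  1.        ]])}
top {'vfov': 56.184466998014905, 'cx': 252.94183711543184, 'cy': 183.39651440059902, 'k1': 0.010099914242027254, 'extrinsics': array([[-0.02887387, -0.99955041, -0.00808002,  0.08540258],
       [-0.97194315,  0.02996229, -0.23329973,  0.56661642],
       [ 0.23343694,  0.00111705, -0.9723713 ,  0.95210501],
       [ 0.        ,  0.        ,  0.        ,  1.        ]])}
wrist {'vfov': 64.54416282371587, 'cx': 257.5166789905571, 'cy': 188.0558664939389, 'k1': 0.006431481570214826, 'T_tool_cam': array([[ 9.99999133e-01, -1.29890681e-03, -2.16546002e-04,
         1.36770682e-04],
       [ 1.30374787e-03,  9.53458075e-01,  3.01522800e-01,
        -8.38546515e-02],
       [-1.85182483e-04, -3.01522820e-01,  9.53458942e-01,
        -1.61676042e-01],
       [ 0.00000000e+00,  0.00000000e+00,  0.00000000e+00,
         1.00000000e+00]])}
```

View pics/scene0.png

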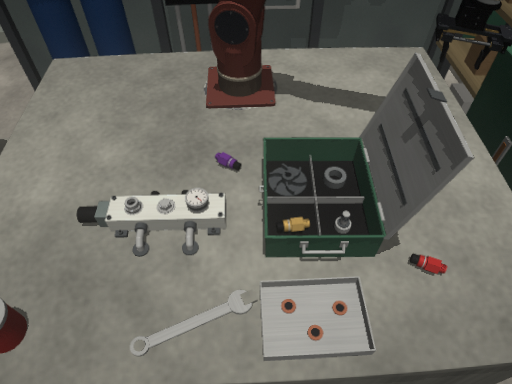

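View pics/top0.png

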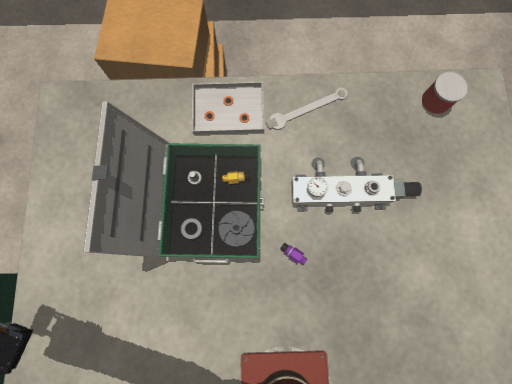

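View pics/wrist0.png

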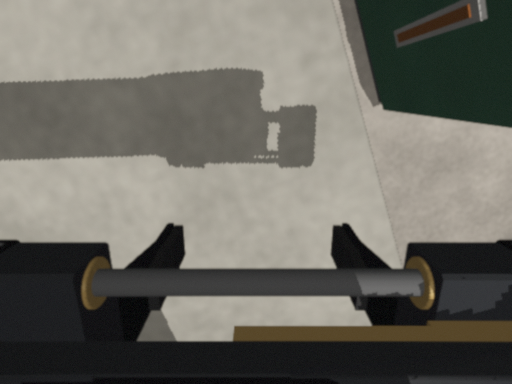

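Scene view: the brass part with the black connector is at about (293,225) in the chest. The purple (228,161) and red (428,264) look-alikes lie outside it. The manifold runs from (110,205) to (225,200), with the gauge at (197,200), a plug at about (166,205) and a port candidate at about (132,203). I'll enlarge these.

Run:
```python
import cv2,numpy as np
t=cv2.imread("pics/top0.png"); s=cv2.imread("pics/scene0.png")
def c(im,x0,y0,w,h,k,n): cv2.imwrite(n,cv2.resize(im[y0:y0+h,x0:x0+w],None,fx=k,fy=k,interpolation=cv2.INTER_CUBIC))
c(t,155,140,110,80,7,"pics/t_chest.png"); c(t,285,150,140,66,5,"pics/t_man.png")
c(s,260,185,130,75,6,"pics/s_chest.png"); c(s,75,180,160,80,5,"pics/s_man.png")
```

```text
(no output)
```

View pics/t_chest.png

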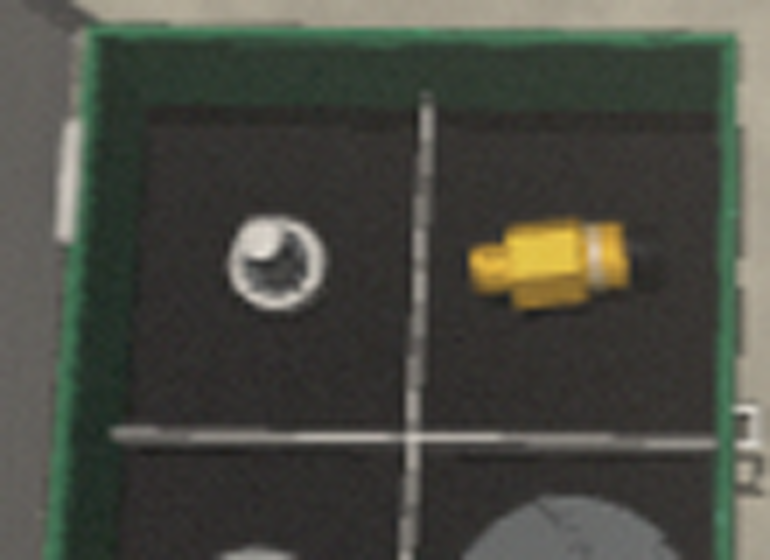

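View pics/t_man.png

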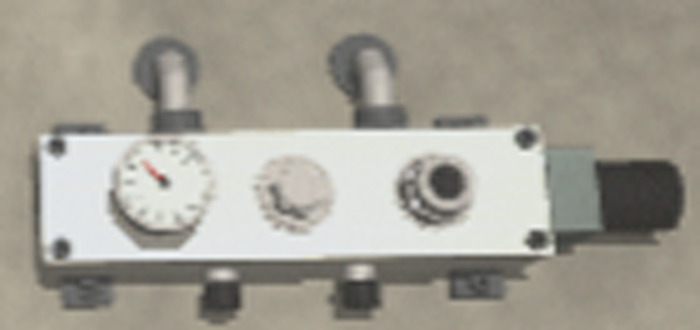

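View pics/s_chest.png

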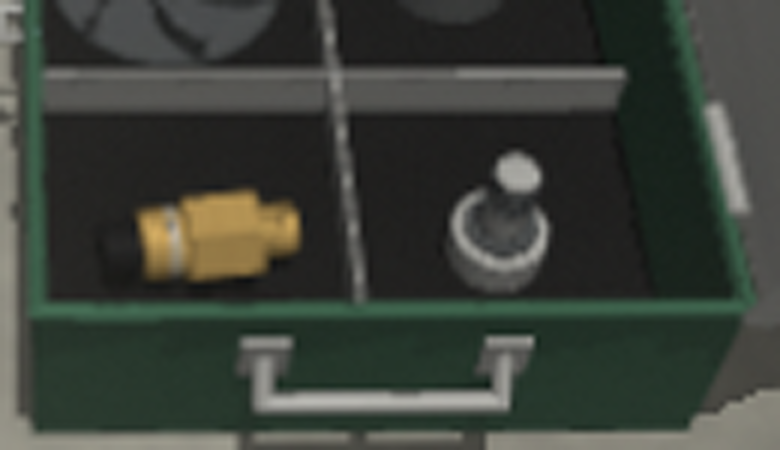

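View pics/s_man.png

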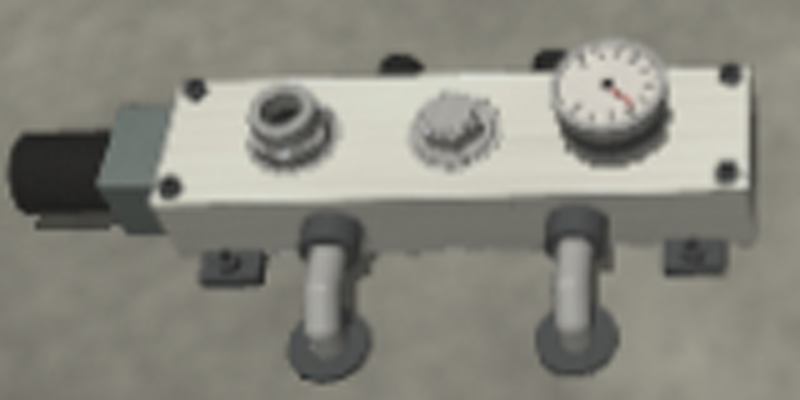

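```bash
cat > h.py <<'E'
import numpy as np, cv2
from cell import manip, eyes
def cam(n):
    i=eyes.camera_info(n); f=192/np.tan(np.radians(i["vfov"]/2))
    K=np.array([[f,0,i["cx"]],[0,f,i["cy"]],[0,0,1.]]); return i,K,np.array([i["k1"],0,0,0,0.])
def ray(n,p,T=None):
    i,K,d=cam(n)
    u=cv2.undistortPointsIter(np.array([[p]],float),K,d,None,None,(3,50,1e-10))[0,0]
    if T is None: T=np.linalg.inv(i["extrinsics"])
    v=T[:3,:3]@np.r_[u,1]; return T[:3,3],v/np.linalg.norm(v)
def atz(o,v,z): return o+v*(z-o[2])/v[2]
def tri(rs):
    A=sum(np.eye(3)-np.outer(v,v) for o,v in rs); b=sum((np.eye(3)-np.outer(v,v))@o for o,v in rs)
    p=np.linalg.solve(A,b); return p,[np.linalg.norm(np.cross(p-o,v)) for o,v in rs]
E
python3 - <<'E'
from h import *
for name,t,s,z in [("switch",(235.6,177.2),(292.7,224.8),.023),("port",(373.6,185.8),(130.8,200.9),.074),
  ("gauge",(317,186.8),(196.5,196.6),.086),("stud",(192.5,174.2),(345.8,213.4),.065),
  ("chest corner +x-y",(259.2,145.6),(265.7,235.8),.09),("stub end",(221.8,177.8),(309.6,222.6),.023),("conn end",(249.5,176.2),(276,227),.023),
  ("lid corner +x",(105.5,102.5),(474,158),.345),("lid corner -x",(86,250),(415,58),.345)]:
    a,b=ray("top",t),ray("scene",s); p,e=tri([a,b])
    print(name,p.round(4),np.round(e,4),"top@z",atz(*a,z)[:2].round(4),"scene@z",atz(*b,z)[:2].round(4))
E
```

```text
switch [0.6016 0.1199 0.0173] [0.0001 0.0001] top@z [0.6001 0.1195] scene@z [0.6054 0.1191]
port [ 0.5506 -0.2703  0.0718] [0.0005 0.0005] top@z [ 0.55  -0.269] scene@z [ 0.5522 -0.27  ]
gauge [ 0.5508 -0.1101  0.0791] [0.0002 0.0002] top@z [ 0.5493 -0.1086] scene@z [ 0.5562 -0.1091]
stud [0.6036 0.2425 0.0596] [0.001 0.001] top@z [0.6019 0.2406] scene@z [0.6074 0.2418]
chest corner +x-y [0.674  0.0477 0.0881] [0.0002 0.0002] top@z [0.6733 0.0475] scene@z [0.6752 0.0478]
stub end [0.6    0.1611 0.0215] [0.0004 0.0004] top@z [0.5995 0.1606] scene@z [0.601  0.1612]
conn end [0.6042 0.0785 0.0145] [0.0003 0.0003] top@z [0.6019 0.0781] scene@z [0.6097 0.078 ]
lid corner +x [0.6969 0.388  0.3383] [0.0037 0.0037] top@z [0.6917 0.3812] scene@z [0.7024 0.3868]
lid corner -x [0.3785 0.401  0.3316] [0.0035 0.0035] top@z [0.3784 0.3984] scene@z [0.402  0.3849]
```

The two cameras agree to within a few mm:

| Point | x | y | z |
|---|---|---|---|
| Switch middle | 0.602 | 0.120 | 0.023 |
| Port mouth | 0.551 | -0.270 | 0.074 |

The switch comes out 83 mm long, against 80 mm given. The port is the adapter with the dark hole, at top (374,186). The lid is at most about 0.345 m high, so I'll close the gripper and go up first, then over the lid.

arm_command:
  travel:
    - [0,0,0.02]
    - [0,0,0.05]
    - [0,0,0.085]
    - [0,0,0.12]
    - [0,0,0.155]
    - [0,0,0.19]
    - [0,0,0.22]
    - [0,0,0.24]
    - [0,0,0.25]
    - [0,0,0.25]
  twist:
    - [0,0,0]
    - [0,0,0]
    - [0,0,0]
    - [0,0,0]
    - [0,0,0]
    - [0,0,0]
    - [0,0,0]
    - [0,0,0]
    - [0,0,0]
    - [0,0,0]
  gripper: [0,0,0,0,0,0,0,0,0,0]

```text
clock: 1.4
ee_pos: [0.2265, 0.6094, 0.4725]
eef_rot: [0.821, 0.571, 0.0, -0.0]
contact_force: [0.5, 1.0, 0.4]
grip_width: 0.023
```

arm_command:
  travel:
    - [0.01,-0.013,0]
    - [0.026,-0.034,0]
    - [0.045,-0.059,0]
    - [0.064,-0.083,0]
    - [0.083,-0.108,0]
    - [0.102,-0.133,0]
    - [0.121,-0.158,0]
    - [0.14,-0.182,0]
    - [0.159,-0.207,0]
    - [0.175,-0.228,0]
    - [0.185,-0.241,0]
    - [0.188,-0.245,0]
  twist:
    - [0,0,-0.03]
    - [0,0,-0.07]
    - [0,0,-0.12]
    - [0,0,-0.17]
    - [0,0,-0.22]
    - [0,0,-0.27]
    - [0,0,-0.32]
    - [0,0,-0.37]
    - [0,0,-0.42]
    - [0,0,-0.47]
    - [0,0,-0.5]
    - [0,0,-0.5]
  gripper: [0,0,0,0,0,0,0,0,0,0,0,0]

```text
clock: 2.9
ee_pos: [0.415, 0.3636, 0.4726]
eef_rot: [0.937, 0.349, -0.0, -0.0]
contact_force: [0.4, 0.2, -0.2]
grip_width: 0.001
```

arm_command:
  travel:
    - [0.01,-0.013,0]
    - [0.026,-0.034,0]
    - [0.045,-0.059,0]
    - [0.064,-0.083,0]
    - [0.083,-0.108,0]
    - [0.102,-0.133,0]
    - [0.121,-0.158,0]
    - [0.14,-0.182,0]
    - [0.159,-0.207,0]
    - [0.175,-0.228,0]
    - [0.185,-0.24,0]
    - [0.188,-0.244,0]
  twist:
    - [0,0,-0.03]
    - [0,0,-0.07]
    - [0,0,-0.12]
    - [0,0,-0.17]
    - [0,0,-0.22]
    - [0,0,-0.27]
    - [0,0,-0.32]
    - [0,0,-0.37]
    - [0,0,-0.42]
    - [0,0,-0.47]
    - [0,0,-0.5]
    - [0,0,-0.5]
  gripper: [0,0,0,0,0,0,0,0,0,0,0,0]

```text
clock: 4.4
ee_pos: [0.603, 0.1191, 0.4723]
eef_rot: [0.994, 0.106, -0.0, 0.0]
contact_force: [-0.6, 1.3, 0.2]
grip_width: 0.007
```

Now I'm above the switch at height. I'll check with the wrist camera.

Run:
```python
from h import *
s=manip.state(); im=eyes.get_image("wrist")
np.savez("w1.npz",p=s["ee_pos"],q=s["eef_rot"]); cv2.imwrite("pics/w1.png",im[:,:,::-1])
print(s["ee_pos"],s["eef_rot"])
```

```text
[0.60302622 0.11910261 0.47230275] [ 9.94325958e-01  1.06375836e-01 -1.60321200e-04  2.10565933e-04]
```

View pics/w1.png

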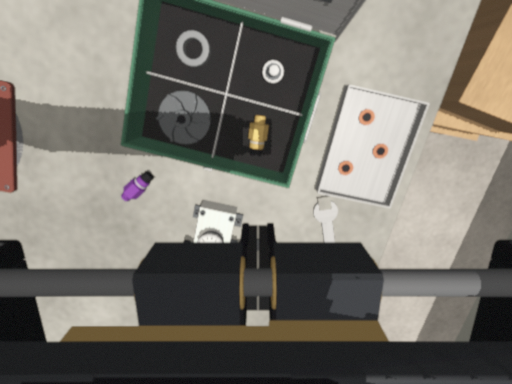

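The wrist view shows the brass switch at about (258,133), straight ahead of the fingers. The impeller is at (182,117), the follower at (273,71), the spacer at (192,48), and the lid is clear at top right.

```bash
python3 - <<'E'
import cv2
im=cv2.imread("pics/w1.png"); cv2.imwrite("pics/w1c.png",cv2.resize(im[100:165,220:300],None,fx=8,fy=8,interpolation=cv2.INTER_CUBIC))
E
cat >> h.py <<'E'
def wT(p,q):
    from scipy.spatial.transform import Rotation as R
    T=np.eye(4); T[:3,:3]=R.from_quat(q).as_matrix(); T[:3,3]=p
    return T@eyes.camera_info("wrist")["T_tool_cam"]
E
```

```text
(no output)
```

View pics/w1c.png

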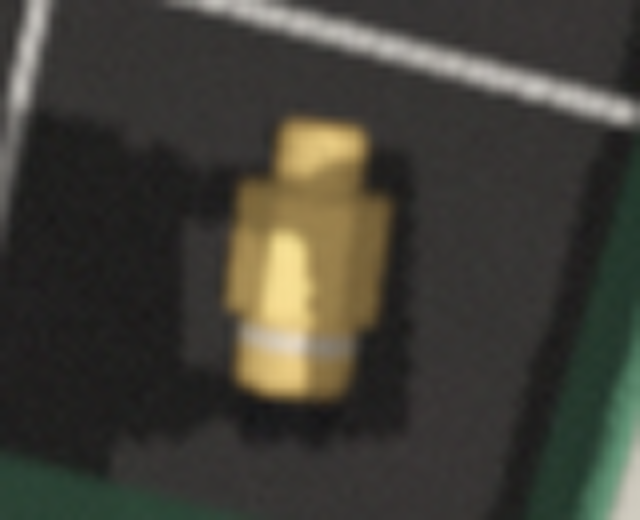

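Run:
```python
from h import *
d=np.load("w1.npz"); T=wT(d["p"],d["q"])
for n,p in [("mid",(257.6,136.3)),("stub",(259.8,114.5)),("capend",(256.3,149.3))]: print(n,atz(*ray("wrist",p,T),.023).round(4))
```

```text
mid [0.6029 0.1181 0.023 ]
stub [0.5982 0.1605 0.023 ]
capend [0.6058 0.0919 0.023 ]
```

The wrist measurement gives (0.603, 0.118), against (0.602, 0.120) from the fixed cameras, so the TCP is already over it. I'll descend to z ≈ 0.070, about 31 mm above the switch's top.

arm_command:
  travel:
    - [0,0,-0.015]
    - [0,0,-0.045]
    - [0,0,-0.08]
    - [0,0,-0.115]
    - [0,0,-0.15]
    - [0,0,-0.185]
    - [0,0,-0.22]
    - [0,0,-0.25]
    - [0,0,-0.275]
    - [0,0,-0.295]
    - [0,0,-0.3]
    - [0,0,-0.3]
  twist:
    - [0,0,0]
    - [0,0,0]
    - [0,0,0]
    - [0,0,0]
    - [0,0,0]
    - [0,0,0]
    - [0,0,0]
    - [0,0,0]
    - [0,0,0]
    - [0,0,0]
    - [0,0,0]
    - [0,0,0]
  gripper: [0,0,0,0,0,0,0,0,0,0,0,0]

```text
clock: 5.95
ee_pos: [0.6024, 0.1209, 0.173]
eef_rot: [0.994, 0.108, 0.0, -0.0]
contact_force: [0.1, -0.6, 0.1]
grip_width: 0.007
```

Run:
```python
from h import *
s=manip.state(); print(s["ee_pos"],s["joints"])
a=eyes.get_image("scene"); b=eyes.get_image("top")
A=cv2.resize(a[100:300,200:500],None,fx=2,fy=2,interpolation=cv2.INTER_CUBIC)
B=cv2.resize(b[100:300,60:360],None,fx=1.3,fy=1.3)
cv2.imwrite("pics/s2.png",A[:,:,::-1]);cv2.imwrite("pics/t2.png",B[:,:,::-1])
```

```text
[0.60237683 0.12087319 0.17296348] [-0.67375632  0.31095686  0.49808619  1.64297389 -0.15610153  1.22719967
  0.07296679]
```

View pics/s2.png

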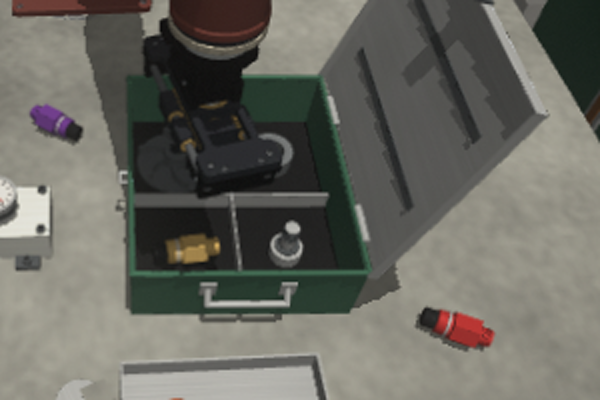

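The view from behind shows the gripper above the chest, its body hiding the fingertips from this camera, with wide clearance to the lid and walls. The brass switch is undisturbed. Down the last 103 mm.

arm_command:
  travel:
    - [0,0,-0.01]
    - [0,0,-0.025]
    - [0,0,-0.045]
    - [0,0,-0.065]
    - [0,-0.001,-0.08]
    - [0,-0.001,-0.092]
    - [0,-0.001,-0.1]
    - [0,-0.001,-0.103]
    - [0,-0.001,-0.103]
    - [0,-0.001,-0.103]
  twist:
    - [0,0,0]
    - [0,0,0]
    - [0,0,0]
    - [0,0,0]
    - [0,0,0]
    - [0,0,0]
    - [0,0,0]
    - [0,0,0]
    - [0,0,0]
    - [0,0,0]
  gripper: [0,0,0,0,0,0,0,0,0,0]

```text
clock: 7.3
ee_pos: [0.6028, 0.1194, 0.0701]
eef_rot: [0.994, 0.107, 0.0, -0.0]
contact_force: [0.7, -1.0, 0.5]
grip_width: 0.008
```

Run:
```python
from h import *
s=manip.state(); print(s["ee_pos"],s["contact_force"])
a=eyes.get_image("scene"); w=eyes.get_image("wrist")
i,K,d=cam("scene"); E=i["extrinsics"]
px=cv2.projectPoints(s["ee_pos"][None],cv2.Rodrigues(E[:3,:3])[0],E[:3,3],K,d)[0].ravel(); print(px)
cv2.imwrite("pics/s3.png",cv2.resize(a[120:270,240:400],None,fx=4.5,fy=4,interpolation=cv2.INTER_CUBIC)[:,:,::-1]);cv2.imwrite("pics/w3.png",w[:,:,::-1])
```

```text
[0.60276658 0.11936412 0.07007041] [ 0.69034935 -1.04549286  0.4553348 ]
[294.17864582 212.68858505]
```

View pics/s3.png

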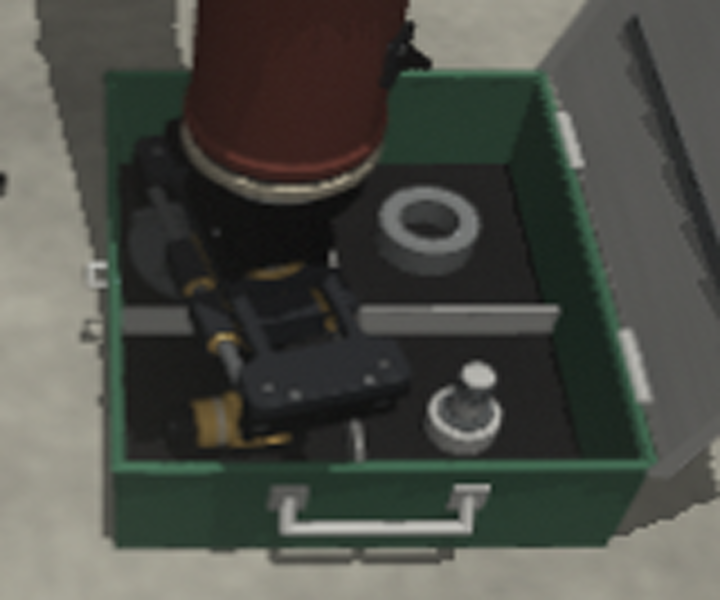

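View pics/w3.png

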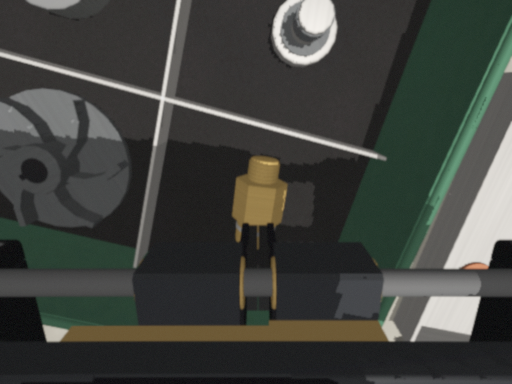

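The fingertips point at the middle of the brass switch. In the wrist view the stub end is at (264,158), the hexagon's shoulder at (262,183), and the fingers lie just past it. A numeric check before the dwell:

Run:
```python
from h import *
s=manip.state(); T=wT(s["ee_pos"],s["eef_rot"])
a=atz(*ray("wrist",(264,158),T),.0335);b=atz(*ray("wrist",(261,178),T),.038)
u=np.array([.6058-.5982,.0919-.1605,0]);u/=np.linalg.norm(u)
print(a,b,a+40*u/1000,b+24*u/1000)
```

```text
[0.59752169 0.16119409 0.0335    ] [0.59821934 0.14855567 0.038     ] [0.60192623 0.12143733 0.0335    ] [0.60086206 0.12470161 0.038     ]
```

arm_command:
  travel:
    - [0,0,0]
    - [0,0,0]
    - [0,0,0]
    - [0,0,0]
    - [0,0,0]
    - [0,0,0]
    - [0,0,0]
    - [0,0,0]
    - [0,0,0]
    - [0,0,0]
    - [0,0,0]
    - [0,0,0]
  twist:
    - [0,0,0]
    - [0,0,0]
    - [0,0,0]
    - [0,0,0]
    - [0,0,0]
    - [0,0,0]
    - [0,0,0]
    - [0,0,0]
    - [0,0,0]
    - [0,0,0]
    - [0,0,0]
    - [0,0,0]
  gripper: [0,0,0,0,0,0,0,0,0,0,0,0]

```text
clock: 8.9
ee_pos: [0.6024, 0.1193, 0.0696]
eef_rot: [0.994, 0.107, -0.0, -0.0]
contact_force: [0.3, -1.5, -0.2]
grip_width: 0.005
```

arm_command:
  travel:
    - [0,0,0]
    - [0,0,0]
    - [0,0,0]
    - [0,0,0]
    - [0,0,0]
    - [0,0,0]
    - [0,0,0]
    - [0,0,0]
    - [0,0,0]
    - [0,0,0]
    - [0,0,0]
    - [0,0,0]
  twist:
    - [0,0,0]
    - [0,0,0]
    - [0,0,0]
    - [0,0,0]
    - [0,0,0]
    - [0,0,0]
    - [0,0,0]
    - [0,0,0]
    - [0,0,0]
    - [0,0,0]
    - [0,0,0]
    - [0,0,0]
  gripper: [0,0,0,0,0,0,0,0,0,0,0,0]

```text
clock: 10.4
ee_pos: [0.6024, 0.1193, 0.0695]
eef_rot: [0.994, 0.107, -0.0, 0.0]
contact_force: [-1.2, -1.2, 0.7]
grip_width: 0.002
```

Held at the switch for over 3 s, with the checks agreeing to within 2–5 mm. Now up and across to the port.

arm_command:
  travel:
    - [0,0,0.015]
    - [0,0,0.04]
    - [0,0,0.07]
    - [0,0,0.1]
    - [0,0,0.125]
    - [0,0,0.14]
    - [0,0,0.15]
    - [0,0,0.15]
  twist:
    - [0,0,0]
    - [0,0,0]
    - [0,0,0]
    - [0,0,0]
    - [0,0,0]
    - [0,0,0]
    - [0,0,0]
    - [0,0,0]
  gripper: [0,0,0,0,0,0,0,0]

```text
clock: 11.4
ee_pos: [0.6026, 0.1193, 0.2199]
eef_rot: [0.994, 0.107, 0.0, -0.0]
contact_force: [0.3, 0.7, -0.6]
grip_width: -0.001
```

arm_command:
  travel:
    - [-0.002,-0.015,0]
    - [-0.006,-0.045,0]
    - [-0.011,-0.085,0]
    - [-0.017,-0.125,0]
    - [-0.022,-0.165,0]
    - [-0.028,-0.21,0]
    - [-0.034,-0.255,0]
    - [-0.04,-0.295,0]
    - [-0.045,-0.335,0]
    - [-0.049,-0.365,0]
    - [-0.051,-0.383,0]
    - [-0.052,-0.389,0]
  twist:
    - [0,0,-0.02]
    - [0,0,-0.06]
    - [0,0,-0.12]
    - [0,0,-0.18]
    - [0,0,-0.24]
    - [0,0,-0.3]
    - [0,0,-0.36]
    - [0,0,-0.42]
    - [0,0,-0.48]
    - [0,0,-0.54]
    - [0,0,-0.58]
    - [0,0,-0.6]
  gripper: [0,0,0,0,0,0,0,0,0,0,0,0]

```text
clock: 12.9
ee_pos: [0.5495, -0.2716, 0.2196]
eef_rot: [0.981, -0.193, -0.0, 0.0]
contact_force: [0.7, 0.1, -0.1]
grip_width: 0.005
```

Run:
```python
from h import *
s=manip.state(); print(s["ee_pos"],s["eef_rot"])
w=eyes.get_image("wrist")
cv2.imwrite("pics/w4.png",w[:,:,::-1]); np.savez("w4.npz",p=s["ee_pos"],q=s["eef_rot"])
i,K,d=cam("wrist"); E=np.linalg.inv(wT(s["ee_pos"],s["eef_rot"]))
print(cv2.projectPoints(np.array([[.551,-.2697,.074]]),cv2.Rodrigues(E[:3,:3])[0],E[:3,3],K,d)[0].ravel())
```

```text
[ 0.54945694 -0.27161061  0.21958775] [ 9.81142733e-01 -1.93284570e-01 -5.88347120e-05  9.41536958e-05]
[258.81796053 173.3993512 ]
```

View pics/w4.png

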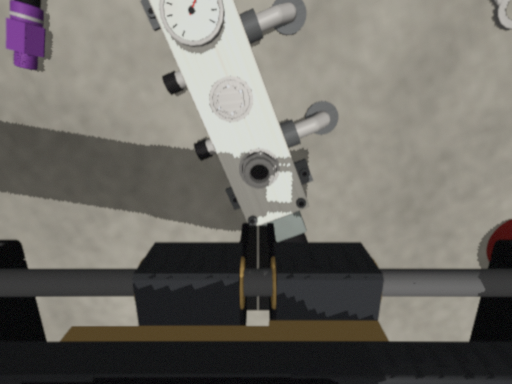

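The wrist view shows the port's dark hole at (259,172), where I predicted (259,173). The plug is at (231,98) and the gauge at (192,10). I'll descend to about 35 mm above the mouth.

arm_command:
  travel:
    - [0,0,-0.012]
    - [0,0,-0.03]
    - [0,0,-0.05]
    - [0.001,0.001,-0.07]
    - [0.001,0.001,-0.087]
    - [0.001,0.001,-0.1]
    - [0.001,0.001,-0.108]
    - [0.001,0.001,-0.11]
    - [0.001,0.001,-0.11]
    - [0.001,0.001,-0.11]
  twist:
    - [0,0,0]
    - [0,0,0]
    - [0,0,0]
    - [0,0,0]
    - [0,0,0]
    - [0,0,0]
    - [0,0,0]
    - [0,0,0]
    - [0,0,0]
    - [0,0,0]
  gripper: [0,0,0,0,0,0,0,0,0,0]

```text
clock: 14.2
ee_pos: [0.5518, -0.2689, 0.1101]
eef_rot: [0.982, -0.191, 0.0, 0.0]
contact_force: [0.4, 0.2, -0.4]
grip_width: 0.004
```

arm_command:
  travel:
    - [0,0,0]
    - [0,0,0]
    - [0,0,0]
    - [0,0,0]
    - [0,0,0]
    - [0,0,0]
    - [0,0,0]
    - [0,0,0]
    - [0,0,0]
    - [0,0,0]
    - [0,0,0]
    - [0,0,0]
  twist:
    - [0,0,0]
    - [0,0,0]
    - [0,0,0]
    - [0,0,0]
    - [0,0,0]
    - [0,0,0]
    - [0,0,0]
    - [0,0,0]
    - [0,0,0]
    - [0,0,0]
    - [0,0,0]
    - [0,0,0]
  gripper: [0,0,0,0,0,0,0,0,0,0,0,0]

```text
clock: 15.7
ee_pos: [0.5514, -0.2687, 0.1096]
eef_rot: [0.982, -0.191, 0.0, -0.0]
contact_force: [-0.6, -0.5, -0.4]
grip_width: 0.002
```

arm_command:
  travel:
    - [0,0,0]
    - [0,0,0]
    - [0,0,0]
    - [0,0,0]
    - [0,0,0]
    - [0,0,0]
    - [0,0,0]
    - [0,0,0]
    - [0,0,0]
    - [0,0,0]
    - [0,0,0]
    - [0,0,0]
  twist:
    - [0,0,0]
    - [0,0,0]
    - [0,0,0]
    - [0,0,0]
    - [0,0,0]
    - [0,0,0]
    - [0,0,0]
    - [0,0,0]
    - [0,0,0]
    - [0,0,0]
    - [0,0,0]
    - [0,0,0]
  gripper: [0,0,0,0,0,0,0,0,0,0,0,0]

```text
clock: 17.2
ee_pos: [0.5514, -0.2687, 0.1096]
eef_rot: [0.982, -0.191, -0.0, 0.0]
contact_force: [0.4, 0.2, 0.8]
grip_width: 0.003
```

Run:
```python
from h import *
s=manip.state(); print(s["clock"],s["ee_pos"],s["contact_force"])
w=eyes.get_image("wrist");a=eyes.get_image("scene")
cv2.imwrite("pics/w5.png",np.hstack([cv2.resize(w[100:250,180:340],None,fx=2.4,fy=2.4),cv2.resize(a[130:280,70:230],None,fx=2.4,fy=2.4)])[:,:,::-1])
```

```text
17.2 [ 0.55143364 -0.26874257  0.10955775] [0.39571128 0.20375605 0.82837774]
```

View pics/w5.png

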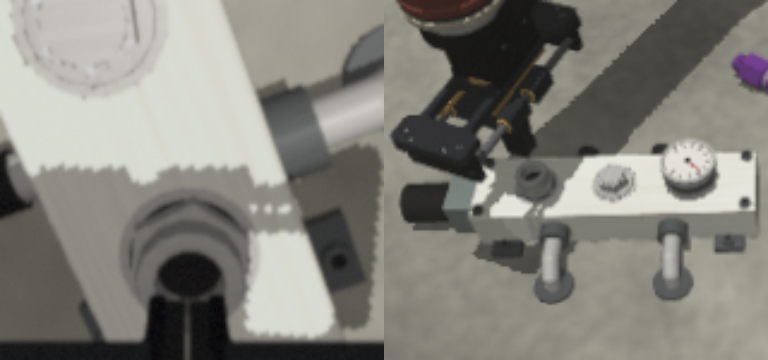

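The fingertips are centred above the open port's hole (crop (187,275)), nothing is touched, and I've held there for 3 s. Handing in.

Run:
```python
from cell import ticket
print(ticket.hand_in())
```

```text
the job is handed in; nothing more can be done
None
```

The job is handed in. With the gripper shut, the arm went over the lid and pointed straight down at the brass pressure switch for about 3 s. It then pointed at the open, empty port for about 3 s, and it is still there.

- **Switch:** the fingertips stopped at (0.602, 0.119, 0.070), about 31 mm above its top. The fixed cameras put its middle at (0.602, 0.120). The first wrist picture gave (0.603, 0.118), and rougher close-range readings were 2–5 mm off along its length.
- **Port:** the fingertips are at (0.551, -0.269, 0.110), about 36 mm above the mouth. The hole was measured at (0.551, -0.270), and the wrist view agreed to about 1 pixel.
- **Contact and time:** the forces I read stayed at noise level, under about 2 N. Nothing looked disturbed in the pictures. The clock read about 17 s at the end.
- **Disagreement:** some fixed-camera heights came out up to 7 mm below the stated ones (switch axis and gauge; lid corners up to 13 mm). I used the stated heights instead.

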